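# Move the box grater over the rail stop onto the other kitchen rail

## Task

On the kitchen island two steel hanging rails point towards each other, each with an upturned tip as an end stop; the box grater hangs by its closed top loop on one of them, and the round wooden trivet on the other. Take the grater off its rail over the upturned tip, bring it over the tip of the other rail, and leave it hanging freely there next to the trivet. Do not drop the grater, leave the trivet hanging where it is, and do not disturb the fruit bowl, bottle and mug.

Things in the scene. Friction and masses are not known exactly. Their poses are not given: they have to be found in the camera images.
- grater_center (a point): Centre of the box grater: a steel box 80 x 56 mm (own x by y), 120 mm high, with rows of dark holes and a black foot, and a black closed loop on top; 200 mm high in all, about 0.35 kg. The point is 100 mm above its underside. z is up. It hangs with the rail passing through the loop along about its y axis.
- grater_handle (a point): Middle of the top bar of the grater's loop, 92 mm above grater_center, same axes. Loop 46 mm wide (x), 16 thick (y), legs 7 thick; its top is 8 mm above this point. Opening 32 mm wide, from 8 mm (peak; 15 at the legs) to 72 mm below this point. Hanging, the point is about 15 mm above the bar's axis. Can be gripped from above across its 46 mm, one finger each side of loop and bar.
- trivet_handle (a point): Middle of the top bar of the trivet's loop, same loop and axes as the grater's, in brown wood. Below it hangs a wooden disc 80 mm across (in the plane of y and z) and 12 mm thick (x), centre 108 mm below this point. 0.15 kg, loose; leave it. There is room for the grater between it and the tip of its rail.
- left_rail: Stand on the left (+y), fixed: white base board 130 x 300 x 16 mm, white post 50 x 24 mm (x by y) at its outer end, and a dark steel bar 12 mm in diameter running level from the post along the stand's -y axis, its axis 250 mm above the counter, 260 mm long to the middle of its upturned tip. Origin: on the counter under the post's centre; z up.
- right_rail: Stand on the right side (-y), the mirror image: its bar runs from the post along the stand's +y axis. Fixed. Same sizes; origin on the counter under the post's centre; z up.
- left_stop (a point): On the axis of the left bar where it turns up (260 mm from the post's centre, 250 mm above the counter). The upturned tip is 12 mm in diameter and ends 26 mm above this point (20 mm above the bar's top). Axes as left_rail's.
- right_stop (a point): The same point on the right bar; axes as right_rail's.
- fruit_bowl: Dark wooden fruit bowl with fruit, 170 mm across, 92 mm high, on the counter beyond the rails; leave it. Origin at the centre of its underside.
- bottle: Clear bottle, 66 mm in diameter, 190 mm high, beyond the rails; leave it. Origin at the centre of its underside.
- mug: White mug, 80 mm in diameter, 90 mm high, beyond the rails; leave it. Origin at the centre of its underside.
Things that resemble listed ones, but are neither listed nor needed, are in the scene too. What is shaped like the part that bears grater_center but green or yellow is not meant.

How it is judged:
At the end, for the whole second after the job is handed in: The grater hangs on the rail that holds the trivet: loop around the bar between post and tip (within 20 mm of it sideways), middle of its top bar 255 to 275 mm above the counter, within 0.25 rad of upright, slower than 0.08 m/s; the trivet still hangs on that rail too (((x of grater_handle in the frame of left_rail between -0.02 and 0.02 m and y of grater_handle in the frame of left_rail between -0.252 and -0.02 m and y of trivet_handle in the frame of left_rail between -0.252 and -0.02 m) or (x of grater_handle in the frame of right_rail between -0.02 and 0.02 m and y of grater_handle in the frame of right_rail between 0.02 and 0.252 m and y of trivet_handle in the frame of right_rail between 0.02 and 0.252 m)) and height (world z) of grater_handle between 0.255 and 0.275 m and height (world z) of trivet_handle between 0.255 and 0.275 m and angle between grater_handle's own z axis and vertical below 0.25 rad and linear speed of grater below 0.08 m/s); the robot touches nothing.
It fails at once if the grater is dropped (its loop falls well below the rails) (height (world z) of grater_handle below 0.22 m).
It fails at once if the trivet is shifted along its rail by more than 30 mm or taken off (distance of trivet_handle from where it was at the start of the episode above 0.03 m).
It fails at once if the fruit bowl, bottle or mug is moved by more than 20 mm (distance of any of fruit_bowl, bottle, mug from where it was at the start of the episode above 0.02 m).
It also fails if it takes over 50 s, if anything falls off the work surface, if the arm or the gripper's body presses on something with over 40 N, if the wrist force passes 120 N, or if a joint passes its speed limit or range.

## Robot

A 7-joint arm with a two-finger parallel gripper is mounted at the origin on the work surface. World frame = base frame: x ahead of the robot, y to its left, z up, the work surface at z = 0. Lengths are in m, angles in rad, forces in N, time in s.
With the tool pointing down it reaches from about 0.4 to 0.85 m from the base axis. Payload 10.4 kg.
Tool frame: the origin (TCP) lies at the very end of the fingers, on their centre line; the grasp point (between the pads) lies 19 mm behind it; z points along the fingers, y is the line along which they close (so a half turn about z gives the same grasp; the last joint's range is limited). The gripper opens to 87 mm and grips with 3 to 60 N. Pads are 19 mm wide; open, the fingers measure 117 mm over their backs; the gripper's body (75 mm by 190 mm) begins 51 mm behind the grasp point.
Start: joints at [-1.187, 0.332, -0.065, 1.46, 0.022, 1.35, -0.088], TCP at [0.247, 0.574, 0.223] pointing down, gripper open.
Joint ranges: [-2.6, 2.6], [-0.5, 2.12], [-1.47, 1.34], [0.16, 2.42], [-1.27, 4.41], [0.06, 2.06], [-2.6, 2.6]. Speed limits (rad/s): [2.22, 2.22, 2.79, 2.79, 3.14, 3.14, 3.14].

## Interface

Orientations are given as a unit quaternion [x, y, z, w].
In Python, from bench import * gives the robot as it stands.
- The arm moves only by the tool step_arm, never from a script. Its arguments are lists of equal length, an entry for each row: "delta_pos": the shift along the world's x, y, z in units of 25 mm (1.0 is 25 mm), a list of three; "turn": the turn about the world's z in units of 0.12 rad (1.0 is 0.12 rad). In form: {"delta_pos": [[tx, ty, tz], ...], "turn": [turn, ...]}. A call has 1 to 12 rows; each row shifts and turns the commanded pose from where the row before left it; what a row does not reach is not made up. A row lasts 1/10 s, in which the tool goes at most 50 mm and 8.59 degrees, less where a joint would pass 70% of its speed; a pose out of reach is approached as far as the arm can. A call with a number of a shift or a turn outside -1 to 1 is refused whole. A call with a gripper value outside its range is refused whole. "grip" is the closure, from 0 (fully open) to 1 (shut), set as the call begins (left out, the last holds). The fingers move at their own pace and stop on an object; "newtons" is the grip in N (left out, the last holds). Time passes only in rows, so rows that do not move let the fingers close. It gives the time, the measured TCP pose, the force, the opening and the grip force at its end, in the units of the state.
- read_state(): the state, without advancing time (a new reading comes with each control period).
- camera(name): name is "side" or "top"; returns a dict with "image" (384x512x3 uint8, red, green, blue), "z_map" (384x512 float32, m along the optical axis (not along the pixel's ray), 0 where there is no reading), "mtx" (3x3 intrinsics, pixels), "view" (4x4, takes a point from world to camera coordinates). Camera axes: x right, y up, looking along -z (the intrinsics and any distortion apply to the point x, -y, -z); pixel columns grow to the right and rows downward; lengths in m; the calibration is good to about 2 mm. A picture is of the moment at which its call begins.
- close_job(): hands the job in; it is judged then, once.
The state is a dict: "time": time; "joint_positions": joint angles; "joint_vel": joint speeds; "joint_torque": joint torques, N m; "ee_pos": TCP position; "eef_rot": TCP orientation; "ft_force": force on the tool from outside, world axes, zero at the start; "torque": the same for the moment, N m; "width": finger opening in m; "grip_force": force on a finger pad.
Only numpy, scipy, OpenCV 4.12 (cv2) and the standard library are available. Lean on these libraries where they do the work, as an engineer would, in place of code of your own. Each camera call takes 0.05 s, during which the arm holds its last target. There are 200 camera calls.

## Working session

There is one attempt and no reset: what is moved stays moved. The work goes in short steps, Python scripts to look and compute and a tool call to move; the robot and the scene stay as the last step left them, time stands still between calls to the robot, and variables do not carry over. Pictures are saved under pics/ and viewed, at most 10 in all, crops included, and the job is handed in when it is done.

Besides the shell and the picture viewer there is one more tool, called after "Request:" as name(argument=value, ...), one argument or row to a line, values as JSON. step_arm: Moves the arm, as the interface text tells. Shifts and turns lie within -1 to 1; 1 stands for 25 mm of shift or 0.12 rad of turn. Its arguments: {"type":"object","properties":{"delta_pos":{"type":"array"},"turn":{"type":"array"},"grip":{"type":"number"},"newtons":{"type":"number"}},"required":["delta_pos","turn"]}

```bash
mkdir -p pics; cat > h.py <<'E'
from bench import *
import numpy as np, cv2
def pts(c):
    """world xyz per pixel from z_map"""
    K=np.array(c["mtx"]);V=np.array(c["view"]);z=c["z_map"]
    v,u=np.mgrid[0:z.shape[0],0:z.shape[1]]
    X=np.stack([(u-K[0,2])/K[0,0]*z,-(v-K[1,2])/K[1,1]*z,-z],-1)
    return (X-V[:3,3])@V[:3,:3]
def save(n,im,s=1):
    cv2.imwrite(f"pics/{n}.png",cv2.resize(im[:,:,::-1],None,fx=s,fy=s,interpolation=cv2.INTER_NEAREST))
E
python3 - <<'E'
from h import *
a=camera("side");b=camera("top")
np.savez("s0.npz",**{k:a[k] for k in a}) ; np.savez("t0.npz",**{k:b[k] for k in b})
s=a["image"];t=b["image"]
save("s0",s,1.5);save("t0",t,1.5)
s=read_state();print(s)
for c in(a,b):print(np.array(c["mtx"]).round(1).tolist(),np.array(c["view"]).round(3).tolist())
E
```

```text
{'time': 0.1, 'joint_positions': array([-1.18660514,  0.33278511, -0.06470407,  1.46084014,  0.02160924,
        1.34985542, -0.08851246]), 'joint_vel': array([ 0.00039311, -0.00090077, -0.00053478, -0.00150883, -0.00076113,
        0.00164075, -0.0007357 ]), 'joint_torque': array([ 1.15095034e-03, -6.24542642e+01,  2.43587483e-02, -3.90719068e+01,
       -6.15755143e-02,  3.65308486e-02,  1.00693594e-04]), 'ee_pos': array([0.2471647 , 0.57369933, 0.22185642]), 'eef_rot': array([ 2.01990043e-01,  9.79387394e-01, -5.89130347e-04, -9.10843467e-05]), 'ft_force': array([-0.12947753,  0.30138753, -0.37655774]), 'torque': array([-0.04358656, -0.04867346,  0.01098804]), 'grip_force': 0.0, 'width': 0.0870925028843703}
[[394.9, 0.0, 249.5], [0.0, 394.9, 194.5], [0.0, 0.0, 1.0]] [[0.95, -0.311, 0.011, -0.537], [0.232, 0.73, 0.642, -0.232], [-0.208, -0.608, 0.766, -1.243], [0.0, 0.0, 0.0, 1.0]]
[[470.2, 0.0, 258.1], [0.0, 470.2, 194.7], [0.0, 0.0, 1.0]] [[-0.012, -1.0, 0.002, 0.014], [0.989, -0.011, 0.151, -0.581], [-0.151, 0.004, 0.989, -1.604], [0.0, 0.0, 0.0, 1.0]]
```

View pics/s0.png

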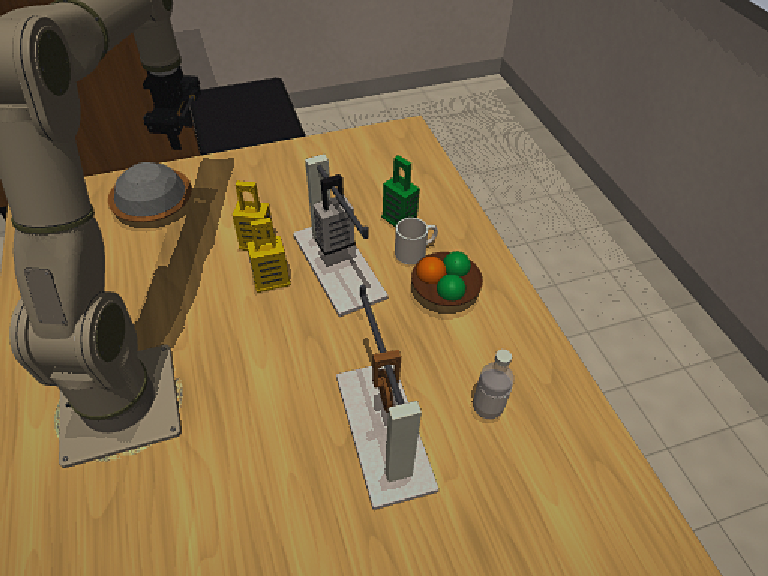

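View pics/t0.png

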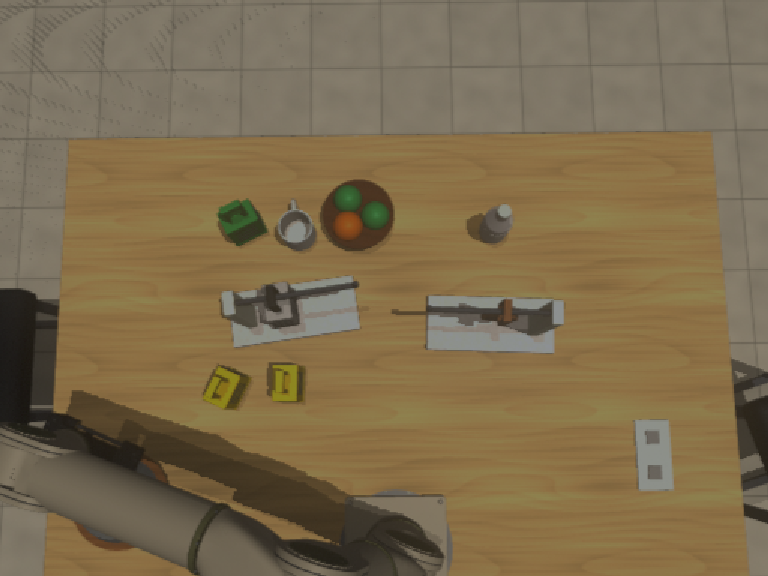

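The side view shows the steel grater with its black loop on the left rail at about (333,215) in the 1.5x picture. The brown trivet is on the right rail at (387,375). In the top view the grater is at (280,300) and the trivet at (507,312).

The look-alikes are two yellow graters (side (250,215) and (268,258)) and a green one (side (400,195)). All three stand on the counter and are the wrong colour. Only the steel one, hanging, fits the description.

```bash
python3 - <<'E'
from h import *
a=dict(np.load("s0.npz"));b=dict(np.load("t0.npz"))
save("c0",np.hstack([cv2.resize(a["image"][90:220,190:290],(380,494)),cv2.resize(b["image"][170:250,135:245],(410,494))]))
for n,c in(("side",a),("top",b)):
    P=pts(c).reshape(-1,3);I=c["image"].reshape(-1,3).astype(int)
    ok=(c["z_map"].ravel()>0)&(P[:,0]>.4)&(P[:,0]<.65)
    dark=I.max(1)<75
    for side,s in(("L",1),("R",-1)):
        # bar free of objects: height 0.235-.262
        for lo,hi in((.236,.264),(.266,.30)):
            m=ok&(P[:,2]>lo)&(P[:,2]<hi)&(s*P[:,1]>-.01)&(abs(P[:,1])<.45)
            q=P[m]; 
            if len(q)<5: print(n,side,lo,len(q));continue
            ys=np.round(q[:,1]/.02)
            print(n,side,lo,[(round(k*.02,2),int((ys==k).sum()),q[ys==k,0].mean().round(3),np.ptp(q[ys==k,0]).round(3),q[ys==k,2].max().round(3),I[m][ys==k].mean(0).astype(int).tolist()) for k in np.unique(ys)])
E
```

```text
side L 0.236 [(np.float64(0.06), 1, np.float64(0.565), np.float64(0.0), np.float64(0.261), [27, 31, 34]), (np.float64(0.08), 19, np.float64(0.566), np.float64(0.013), np.float64(0.264), [46, 42, 38]), (np.float64(0.1), 18, np.float64(0.561), np.float64(0.01), np.float64(0.258), [55, 54, 54]), (np.float64(0.12), 20, np.float64(0.56), np.float64(0.011), np.float64(0.259), [53, 52, 54]), (np.float64(0.14), 17, np.float64(0.557), np.float64(0.011), np.float64(0.258), [56, 55, 55]), (np.float64(0.16), 19, np.float64(0.554), np.float64(0.012), np.float64(0.26), [56, 55, 56]), (np.float64(0.18), 18, np.float64(0.551), np.float64(0.012), np.float64(0.258), [50, 50, 52]), (np.float64(0.2), 16, np.float64(0.548), np.float64(0.012), np.float64(0.259), [53, 52, 54]), (np.float64(0.22), 15, np.float64(0.546), np.float64(0.01), np.float64(0.258), [53, 52, 55]), (np.float64(0.24), 70, np.float64(0.543), np.float64(0.049), np.float64(0.263), [26, 24, 22]), (np.float64(0.26), 3, np.float64(0.533), np.float64(0.038), np.float64(0.253), [2, 3, 6]), (np.float64(0.28), 11, np.float64(0.537), np.float64(0
[... 6198 characters left out ...]
59), [69, 63, 56]), (np.float64(-0.06), 1, np.float64(0.519), np.float64(0.0), np.float64(0.263), [71, 61, 47])]
top R 0.266 [(np.float64(-0.34), 41, np.float64(0.505), np.float64(0.046), np.float64(0.274), [139, 140, 135]), (np.float64(-0.32), 13, np.float64(0.507), np.float64(0.046), np.float64(0.273), [132, 134, 131]), (np.float64(-0.24), 56, np.float64(0.51), np.float64(0.045), np.float64(0.28), [102, 77, 55]), (np.float64(-0.22), 30, np.float64(0.51), np.float64(0.043), np.float64(0.277), [99, 71, 48]), (np.float64(-0.08), 12, np.float64(0.516), np.float64(0.01), np.float64(0.278), [74, 69, 63]), (np.float64(-0.06), 1, np.float64(0.515), np.float64(0.0), np.float64(0.27), [63, 56, 45])]
```

View pics/c0.png

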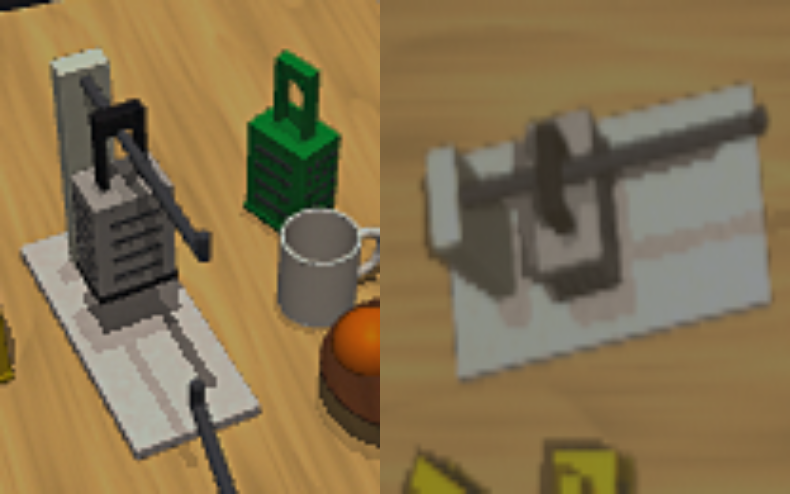

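The crop confirms it: the steel grater with its black loop is threaded on the left bar, at left-panel pixel (120,130). I'll fit the loop's yaw, then move.

```bash
python3 - <<'E'
from h import *
for f in("s0","t0"):
    c=dict(np.load(f+".npz"));P=pts(c).reshape(-1,3)
    for y0,y1 in((.21,.285),(-.26,-.2)):
        q=P[(P[:,2]>.266)&(P[:,2]<.285)&(P[:,0]>.5-.03)&(P[:,0]<.6)&(P[:,1]>y0)&(P[:,1]<y1)]
        r=cv2.minAreaRect((q[:,:2]*1000).astype(np.float32));print(f,len(q),r,q.min(0).round(3),q.max(0).round(3))
    for s in(1,-1):
        q=P[(P[:,2]>.268)&(P[:,2]<.285)&(P[:,0]>.5)&(P[:,0]<.6)&(abs(P[:,1]-s*.075)<.03)];print("tip",q.mean(0).round(3),q.max(0).round(3),q.min(0).round(3))
E
```

```text
s0 61 ((542.8870849609375, 247.32066345214844), (45.947547912597656, 19.336267471313477), 10.723073959350586) [0.521 0.234 0.266] [0.566 0.258 0.276]
s0 118 ((507.91845703125, -229.44493103027344), (18.340309143066406, 45.511573791503906), 82.39302062988281) [ 0.485 -0.239  0.266] [ 0.53  -0.218  0.276]
tip [0.567 0.073 0.273] [0.572 0.078 0.279] [0.562 0.068 0.268]
tip [ 0.515 -0.074  0.273] [ 0.52  -0.069  0.276] [ 0.511 -0.078  0.268]
t0 83 ((543.3666381835938, 243.40528869628906), (45.17552185058594, 16.268688201904297), 8.879776000976562) [0.521 0.234 0.266] [0.567 0.253 0.279]
t0 86 ((508.9204406738281, -233.0253448486328), (15.982267379760742, 44.89712142944336), 86.03279876708984) [ 0.486 -0.242  0.266] [ 0.532 -0.224  0.28 ]
tip [0.567 0.073 0.275] [0.57  0.078 0.278] [0.564 0.068 0.27 ]
tip [ 0.516 -0.075  0.275] [ 0.521 -0.069  0.278] [ 0.511 -0.079  0.27 ]
```

Request:
step_arm(
  delta_pos=[
    [0,0,1],
    [0,0,1],
    [0.5,-0.5,1],
    [1,-1,1],
    [1,-1,0.5],
    [1,-1,0],
    [1,-1,0],
    [1,-1,0],
    [1,-1,0],
    [1,-1,0],
    [1,-1,0],
    [1,-1,0],
  ],
  turn=[0,0,0,0,-1,-1,-1,-1,-1,-1,-1,-1],
  grip=0,
)

```text
time: 1.3
ee_pos: [0.4855, 0.3353, 0.3348]
eef_rot: [0.633, 0.774, -0.0, -0.0]
ft_force: [1.0, 0.3, -0.0]
width: 0.087
grip_force: 0.0
```

Bars, tips and loop agree across the two views. Grater loop is at (0.543, 0.244), turned about 0.15 rad.

Request:
step_arm(
  delta_pos=[
    [0.6,-0.9,0],
    [0.6,-0.9,0],
    [0.6,-0.9,0],
    [0.5,-0.96,0],
    [0,0,0],
    [0,0,0],
  ],
  turn=[-0.2,-0.2,0,0,0,0],
)

```text
time: 1.9
ee_pos: [0.5423, 0.2447, 0.3347]
eef_rot: [0.65, 0.76, -0.0, -0.0]
ft_force: [0.2, 0.2, -0.1]
width: 0.0871
grip_force: 0.0
```

```bash
python3 - <<'E'
from h import *
a=camera("side");save("s1",a["image"][70:240,170:320],3.4);print(read_state()["ee_pos"])
E
```

```text
[0.54186403 0.24566307 0.33475027]
```

View pics/s1.png

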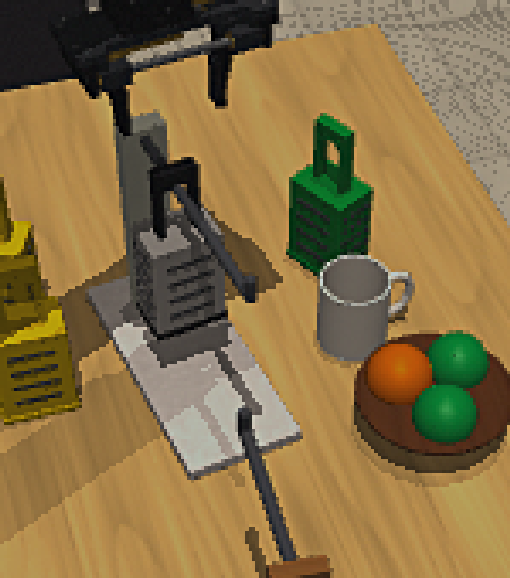

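The open fingers (crop (120,100) and (220,90)) straddle the loop at (175,180). Going down and gripping.

Request:
step_arm(
  delta_pos=[
    [0,0,-0.8],
    [0,0,-0.8],
    [0,0,-0.8],
    [0,0,-0.8],
    [0,0,-0.7],
    [0,0,0],
    [0,0,0],
  ],
  turn=[0,0,0,0,0,0,0],
)

```text
time: 2.65
ee_pos: [0.5419, 0.246, 0.2379]
eef_rot: [0.649, 0.761, -0.0, -0.0]
ft_force: [0.8, -0.5, 0.2]
width: 0.0869
grip_force: 0.0
```

Request:
step_arm(
  delta_pos=[
    [0,0,0],
    [0,0,0],
    [0,0,0],
    [0,0,0],
    [0,0,0],
    [0,0,0],
    [0,0,0],
    [0,0,0],
  ],
  turn=[0,0,0,0,0,0,0,0],
  grip=1,
  newtons=40,
)

```text
time: 3.45
ee_pos: [0.5426, 0.245, 0.2377]
eef_rot: [0.65, 0.76, 0.0, 0.0]
ft_force: [2.5, -0.1, 0.4]
width: 0.0458
grip_force: 40.0
```

Gripped at 46 mm. I'll lift 33 mm and look.

Request:
step_arm(
  delta_pos=[
    [0,0,0.3],
    [0,0,0.35],
    [0,0,0.35],
    [0,0,0.32],
    [0,0,0],
    [0,0,0],
    [0,0,0],
  ],
  turn=[0,0,0,0,0,0,0],
)

```text
time: 4.15
ee_pos: [0.5421, 0.2449, 0.2701]
eef_rot: [0.65, 0.76, -0.0, -0.0]
ft_force: [0.5, -0.4, -3.5]
width: 0.0458
grip_force: 40.0
```

```bash
python3 - <<'E'
from h import *
a=camera("side");save("s2",a["image"][70:240,170:320],3.4);print(read_state()["ee_pos"])
E
```

```text
[0.54207036 0.24496173 0.27011168]
```

View pics/s2.png

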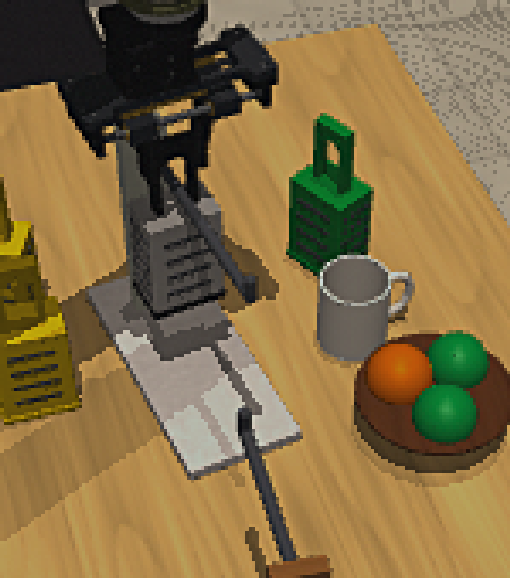

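Lifted; the wrist carries about 3.5 N, the grater's full weight, and it hangs upright with the bar inside the loop (crop (165,190)). Sliding along the bar and over the tip.

Request:
step_arm(
  delta_pos=[
    [0.04,-0.3,0],
    [0.08,-0.5,0],
    [0.1,-0.7,0],
    [0.1,-0.7,0],
    [0.1,-0.7,0],
    [0.1,-0.7,0],
    [0.1,-0.7,0],
    [0.09,-0.6,0],
    [0.06,-0.4,0],
    [0.04,-0.2,0],
    [0,0,0],
    [0,0,0],
  ],
  turn=[0,0,0,0,0,0,0,0,0,0,0,0],
)

```text
time: 5.4
ee_pos: [0.5625, 0.1083, 0.2705]
eef_rot: [0.65, 0.76, 0.0, -0.0]
ft_force: [-0.4, 0.5, -2.6]
width: 0.0459
grip_force: 40.0
```

```bash
python3 - <<'E'
from h import *
a=camera("side");b=camera("top");s=a["image"][90:240,180:310];t=b["image"][150:250,180:300]
save("s3",np.hstack([cv2.resize(s,(400,460)),cv2.resize(t,(400,460))]));print(read_state()["ee_pos"])
E
```

```text
[0.56241272 0.10850809 0.27049181]
```

View pics/s3.png

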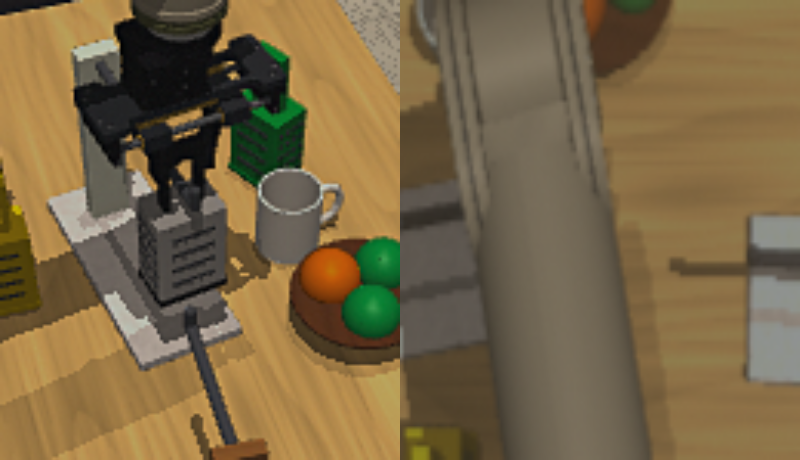

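The left tip (left panel (190,190)) sits centred between the fingers, and the grater is upright. Now I'll go over the tip, cross the gap and line up with the right bar.

Request:
step_arm(
  delta_pos=[
    [0.06,-0.4,0],
    [0.09,-0.6,0],
    [0.09,-0.6,0],
    [0.07,-0.6,0],
    [0,-0.6,0],
    [0,-0.4,0],
    [0,0,0],
    [0,0,0],
  ],
  turn=[0,0,0,0,0,0,0,0],
)

```text
time: 6.3
ee_pos: [0.5702, 0.0279, 0.2706]
eef_rot: [0.65, 0.76, 0.0, -0.0]
ft_force: [-0.0, 1.3, -1.8]
width: 0.0454
grip_force: 40.0
```

Request:
step_arm(
  delta_pos=[
    [-0.3,-0.1,0],
    [-0.5,-0.2,0],
    [-0.5,-0.2,0],
    [-0.5,-0.2,0],
    [-0.4,-0.2,0],
    [0,0,0],
    [0,0,0],
    [0,0,0],
  ],
  turn=[-0.3,-0.3,-0.3,-0.4,-0.3,0,0,0],
)

```text
time: 7.1
ee_pos: [0.5157, 0.0058, 0.2705]
eef_rot: [0.719, 0.695, 0.0, 0.0]
ft_force: [-0.1, -0.3, -3.1]
width: 0.0459
grip_force: 40.0
```

```bash
python3 - <<'E'
from h import *
a=camera("side");b=camera("top");s=a["image"][130:290,200:320];t=b["image"][150:250,220:340]
save("s4",np.hstack([cv2.resize(s,(400,533)),cv2.resize(t,(400,533))]));print(read_state()["ee_pos"],read_state()["ft_force"])
# loop points, if seen, below the pads
P=pts(a).reshape(-1,3);I=a["image"].reshape(-1,3).astype(int)
m=(abs(P[:,1])<.05)&(P[:,2]>.19)&(P[:,2]<.24)&(abs(P[:,0]-.52)<.06);q=P[m];print(q.min(0),q.max(0))
E
```

```text
[0.51566105 0.0055099  0.27044751] [-0.19063559  0.26632472 -3.03406142]
[ 0.47529239 -0.02328678  0.19006454] [0.55824145 0.03800522 0.23864436]
```

View pics/s4.png

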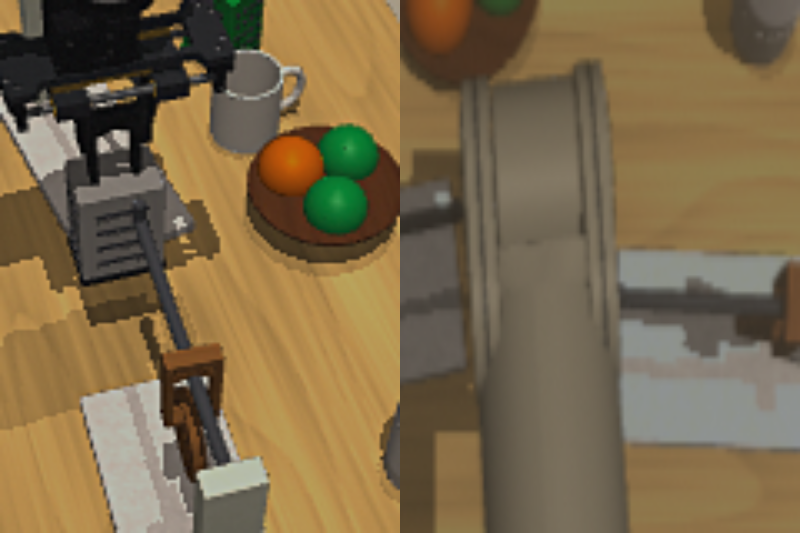

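The grater is upright with its box centred at x ≈ 0.517, in line with the right tip (left panel (140,205)). The trivet is untouched at (190,370). Going over the right tip to y ≈ -0.125.

Request:
step_arm(
  delta_pos=[
    [0,-0.3,0],
    [0,-0.5,0],
    [0,-0.6,0],
    [0,-0.6,0],
    [0,-0.6,0],
    [-0.02,-0.6,0],
    [-0.02,-0.6,0],
    [-0.02,-0.6,0],
    [-0.02,-0.5,0],
    [-0.02,-0.3,0],
    [0,0,0],
    [0,0,0],
  ],
  turn=[0,0,0,0,0,0,0,0,0,0,0,0],
)

```text
time: 8.4
ee_pos: [0.5128, -0.1246, 0.2705]
eef_rot: [0.72, 0.694, 0.0, -0.0]
ft_force: [-0.5, 0.7, -1.4]
width: 0.0457
grip_force: 40.0
```

```bash
python3 - <<'E'
from h import *
a=camera("side");s=a["image"][150:330,200:320];save("s5",s,3.2);print(read_state()["ee_pos"],read_state()["ft_force"])
P=pts(a).reshape(-1,3)
m=(P[:,1]<-.2)&(P[:,1]>-.26)&(P[:,2]>.266)&(P[:,2]<.28)&(abs(P[:,0]-.51)<.03);q=P[m];print(q.min(0),q.max(0))
E
```

```text
[ 0.51290124 -0.12424946  0.27050745] [ 0.01715705  1.16693257 -3.23630671]
[ 0.4850786  -0.23935967  0.26691526] [ 0.53074217 -0.21883679  0.27805425]
```

View pics/s5.png

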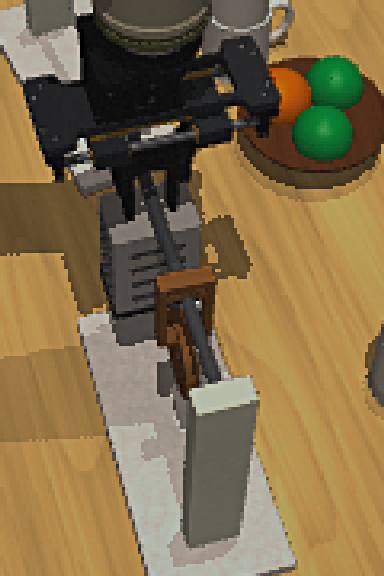

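The bar passes between the fingers at (150,190), and the trivet at (187,290) hasn't moved. Lowering the 33 mm slowly.

Request:
step_arm(
  delta_pos=[
    [0,0,-0.25],
    [0,0,-0.3],
    [0,0,-0.3],
    [0,0,-0.25],
    [0,0,-0.16],
    [0,0,0],
    [0,0,0],
    [0,0,0],
  ],
  turn=[0,0,0,0,0,0,0,0],
)

```text
time: 9.25
ee_pos: [0.513, -0.125, 0.2394]
eef_rot: [0.72, 0.694, 0.0, 0.0]
ft_force: [-1.3, -0.2, -4.1]
width: 0.0454
grip_force: 40.0
```

Not yet resting on the bar, so another 2.5 mm.

Request:
step_arm(
  delta_pos=[
    [0,0,-0.05],
    [0,0,-0.05],
    [0,0,0],
    [0,0,0],
    [0,0,0],
  ],
  turn=[0,0,0,0,0],
)

```text
time: 9.75
ee_pos: [0.5131, -0.125, 0.2377]
eef_rot: [0.72, 0.694, 0.001, 0.0]
ft_force: [-3.7, 0.7, 5.4]
width: 0.0456
grip_force: 40.0
```

It's resting on the bar now (+5 N). Releasing.

Request:
step_arm(
  delta_pos=[
    [0,0,0],
    [0,0,0],
    [0,0,0],
    [0,0,0],
    [0,0,0],
    [0,0,0],
    [0,0,0],
    [0,0,0],
  ],
  turn=[0,0,0,0,0,0,0,0],
  grip=0,
)

```text
time: 10.55
ee_pos: [0.5128, -0.125, 0.2366]
eef_rot: [0.72, 0.694, 0.0, 0.0]
ft_force: [0.0, 0.1, -0.4]
width: 0.0864
grip_force: 0.0
```

Request:
step_arm(
  delta_pos=[
    [0,0,0.4],
    [0,0,0.8],
    [0,0,0.8],
    [0,0,0.8],
    [0,0,0.8],
    [0,0,0.8],
    [0,0,0.8],
    [0,0,0.8],
    [0,0,0],
    [0,0,0],
    [0,0,0],
    [0,0,0],
  ],
  turn=[0,0,0,0,0,0,0,0,0,0,0,0],
)

```text
time: 11.75
ee_pos: [0.5125, -0.1248, 0.3859]
eef_rot: [0.72, 0.694, -0.0, -0.0]
ft_force: [-0.8, -0.2, -0.4]
width: 0.087
grip_force: 0.0
```

```bash
python3 - <<'E'
from h import *
a=camera("side");s=a["image"][150:330,200:320];save("s6",s,3.2);print(read_state()["ee_pos"],read_state()["ft_force"])
P=pts(a).reshape(-1,3)
for y0,y1 in((-.26,-.2),(-.16,-.09)):
  m=(P[:,1]<y1)&(P[:,1]>y0)&(P[:,2]>.266)&(P[:,2]<.285)&(abs(P[:,0]-.51)<.035);q=P[m];print(len(q),q.min(0),q.max(0))
E
```

```text
[ 0.51255511 -0.12485447  0.38595388] [0.79520485 0.52533817 0.13908624]
111 [ 0.48527316 -0.23852623  0.26717926] [ 0.53185246 -0.21943661  0.27684337]
101 [ 0.49067726 -0.13214491  0.26613207] [ 0.53634935 -0.11464114  0.27658754]
```

View pics/s6.png

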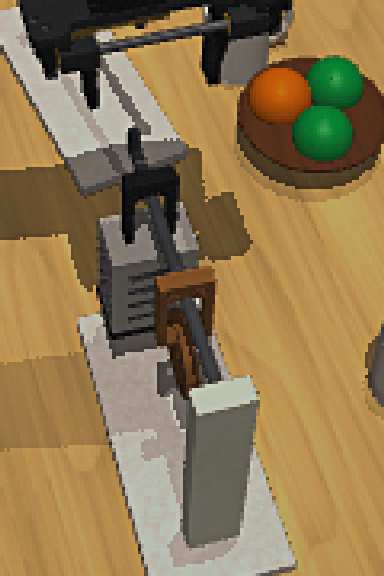

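The grater hangs upright on the right bar, loop at (150,190) and loop top at about 0.275 m. The trivet at (187,290) hasn't moved and the gripper is clear. I'll wait briefly for any swing to die down, then hand in.

Request:
step_arm(
  delta_pos=[
    [0,0,0],
    [0,0,0],
    [0,0,0],
    [0,0,0],
    [0,0,0],
    [0,0,0],
    [0,0,0],
    [0,0,0],
    [0,0,0],
    [0,0,0],
    [0,0,0],
    [0,0,0],
  ],
  turn=[0,0,0,0,0,0,0,0,0,0,0,0],
)

```text
time: 13.0
ee_pos: [0.5128, -0.125, 0.3866]
eef_rot: [0.72, 0.694, 0.0, 0.0]
ft_force: [0.5, -0.1, -0.7]
width: 0.0871
grip_force: 0.0
```

```bash
python3 -c "
from bench import *
print(close_job())"
```

```text
the job is handed in; nothing more can be done
None
```

I moved the grater to the right rail, where the last picture shows it hanging upright between the trivet and the tip, with the trivet unmoved; I handed the job in at about 13 s, and no verdict came back.

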